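Open the heated dish by its lever and lay the skewers across it

ROBOT

A 6-joint arm with a two-finger parallel gripper is mounted at the origin on the work surface. World frame = base frame: x ahead of the robot, y to its left, z up, the work surface at z = 0. Lengths are in m, angles in rad, forces in N, time in s.
With the tool pointing down it reaches from about 0.35 to 0.85 m from the base axis. Payload 8.1 kg.
Tool frame: the origin (TCP) lies at the very end of the fingers, on their centre line; the grasp point (between the pads) lies robot.grip_point_offset behind it (robot.grip_point_offset is the distance from the TCP to the grasp point, in m); z points along the fingers, y is the line along which they close (so a half turn about z gives the same grasp; the last joint's range is limited). The gripper opens to 93 mm and grips with 3 to 60 N. Pads are 15 mm wide; open, the fingers measure 128 mm over their backs; the gripper's body (75 mm by 188 mm) begins 65 mm behind the grasp point.
Start: joints at [-1.32, 0.13, 1.488, -0, 1.523, -0.085], TCP at [0.198, -0.566, 0.219] pointing down, gripper open.
Joint ranges: [-2.96, 2.96], [-0.89, 2.26], [0.02, 2.5], [-1.34, 4.48], [0, 2.73], [-2.66, 2.66]. Speed limits (rad/s): [2.39, 2.39, 2.79, 3.14, 3.14, 3.14].

INTERFACE

Orientations are given as a rotation vector (axis times angle).
In Python, from plant import robot, eyes gives the robot as it stands. The module is installed in compiled form; this text tells all that it offers.
- The arm moves only by the tool apply_moves, never from a script. Its argument "steps" is one flat list of numbers, 7 for each row, row after row: the shift along the tool's x, y, z in units of 30 mm (1.0 is 30 mm), then the turn, a rotation vector about the tool's x, y, z in units of 6 degrees (1.0 is 6 degrees), then the opening in per cent of the stroke, from 0 (shut) to 100 (fully open). In form: [dx, dy, dz, ax, ay, az, fingers, dx, dy, dz, ax, ay, az, fingers, ...]. A call has 1 to 12 rows; each row shifts and turns the commanded pose from where the row before left it, along the tool's axes as they then stand; what a row does not reach is not made up. A row lasts 1/12 s, in which the tool goes at most 41.7 mm and 7.16 degrees, less where a joint would pass 70% of its speed; a pose out of reach is approached as far as the arm can. A call is refused whole if a number of a shift passes 1 or a number of a turn 1, either way. A call with a gripper value outside its range is refused whole. The fingers move at their own pace and stop on an object; "grip_force" is the grip in N (left out, the last holds). Time passes only in rows, so rows that do not move let the fingers close. It gives the time, the measured TCP pose, the force, the opening and the grip force at its end, in the units of the state.
- robot.read_state(): the state, without advancing time (a new reading comes with each control period).
- eyes.read_camera(name): name is "scene" or "side" or "wrist"; returns the picture (400x640x3 uint8, red, green, blue); there is no depth.
- eyes.calibration(name): a dict with "K" (3x3 intrinsics, pixels), "R" (3x3) and "t" (3): a world point X has camera coordinates R X + t. Camera axes: x right, y down, z forward; pixel columns grow to the right and rows downward; lengths in m; the calibration is good to about 2 mm. The wrist camera is an equidistant fisheye: a pixel r from the principal point sees the ray r / f radians off the axis. A picture is of the moment at which its call begins: read the wrist's pose just before it. calibration takes no time and is no camera call; for the wrist camera it gives the pose at the moment of the call.
- robot.close_job(): hands the job in; it is judged then, once.
Trained networks look in the newest picture that a camera, given by its name, has taken for a name from the list of things; names that differ only in an ending like _2 or _b are one class to them, and where a whole thing is asked for, a point or a joint stands for the part that bears it (a point fixed in the world has none). Each returns a list of dicts, best first, with "conf" (0 to 1); they miss things now and then, are a little off and sometimes report something else, mostly with a low value. They report only what shows in the picture. A call takes as long as a camera call. They do not tell look-alikes from the thing itself.
- eyes.search_frame(camera, thing): "rect" ([left, top, width, height] in pixels, round what is visible of it).
- eyes.place_of(camera, thing): "xy" ([column, row] in pixels: a listed point, or the origin of a listed thing).
The state is a dict: "t": time; "q": joint angles; "dq": joint speeds; "joint_torque": joint torques, N m; "tool_pos": TCP position; "orientation": TCP orientation; "force": force on the tool from outside, world axes, zero at the start; "wrist_torque": the same for the moment, N m; "opening": finger opening in m; "gripper_force": force on a finger pad.
Only numpy, scipy, OpenCV 4.12 (cv2) and the standard library are available. Lean on these libraries where they do the work, as an engineer would, in place of code of your own. Each camera call takes 0.05 s, during which the arm holds its last target. There are 200 camera calls.

TASK

The skewers are ready to go on the buffet. Press down the lever at the end of the heated serving dish so that its lid tips up and stands open by itself, then lay both skewers, without dropping them, level across the open dish, side by side with a gap between them, bare steel ends resting on the two long side rims, food in the opening between, and ring handles over the side with the thermostat knob. Leave the glasses, pots, bottle and can standing where they are.

Things in the scene. Friction and masses are not known exactly. Their poses are not given: they have to be found in the camera images.
- dish: Fixed steel heated dish, 210 (x) x 174 (y). Origin: centre of underside, on the table. Flat rim top at z=100 all round; opening 190 (x) x 150 (y), well 70 deep: long side rims (y=+-87) 12 wide, end rims 10. Hinge axis along y at x=-112, z=106; the lever is at this -x end. Black thermostat knob (34 dia.) on the +y side; low handles on both long sides, 30 out, 28 below the rim.
- lid (a joint): Lid angle (rad): 0 shut, grows as it tips up, stop at 1.83 (15 deg beyond upright). Hollow steel lid 202 x 168 x 34, about 310 g with its lever, from 10 to 212 in front of the hinge axis. Damped hinge, no catch: let go below about 1.3 it falls shut; beyond 1.4 it goes over to the stop by itself and stays. Standing open it reaches 315 above the table.
- lever_pad (a point): Middle of the upper face of the press lever's black pad, 63 from the hinge axis. Lever, rigid with the lid: 34 wide, 86 long from the axis, pad face 7.5 above its mid-plane. Lid shut, it slopes up and out along (-cos 42deg, 0, sin 42deg) in the dish frame, its face up and towards the dish; pressed, its end swings down as the lid rises (level at lid 0.73, 44 deg below level at 1.5). Needs some 10 N.
- board: Fixed wooden serving board 180 (x) x 300 (y) x 18 thick on which both skewers start. Origin: centre of its underside.
- skewer_a_mid (a point): Steel skewer A, 250 long, 75 g, its middle carrying rigid bread and cheese pieces, together 104 x 24 x 24; bare blade either side 8 wide, 4 thick, lying flat. This point is the centre of the food and of the blade, half-way up; x runs along the skewer from ring to point, z up. On the board it lies 30 above the table.
- skewer_a_ring (a point): Centre of skewer A's ring handle (22 outside dia.), 116 from its middle towards -x.
- skewer_b_mid (a point): Steel skewer B (same as A), 250 long, 75 g, its middle carrying rigid bread and cheese pieces, together 104 x 24 x 24; bare blade either side 8 wide, 4 thick, lying flat. Centre of the food, axes as for A.
- skewer_b_ring (a point): Centre of skewer B's ring handle, 116 from its middle.
- glass_a: Bystander: small empty glass, 50 dia., 65 high, beside the lever. Origin: centre of its underside (so for all bystanders).
- glass_b: Bystander: the same glass on the other side of the lever.
- ramekin: Bystander: white ramekin, 50 dia., 36 high, in front of the dish's +x end.
- bottle: Bystander: brown bottle, 60 dia., 230 high, near the corner of the dish's +x end and knob side.
- can: Bystander: drinks can, 66 dia., 115 high, near the other corner of the +x end.
- salt_pot: Bystander: small white pot, 36 dia., 34 high, standing on the board near one end, between the skewers' blades.
Things that resemble listed ones, but are neither listed nor needed, are in the scene too. Leave any green look-alike of the part that bears skewer_a_mid alone.

How it is judged:
By the outcome, as a careful person would: the job done as asked, in the order asked, and still so for the second after the job is handed in, with the robot touching nothing.
It also fails if it takes over 72 s, if anything falls off the work surface, if the arm or the gripper's body presses on something with over 40 N, if the wrist force passes 120 N, or if a joint passes its speed limit or range.

## Working session

There is one attempt and no reset: what is moved stays moved. The work goes in short steps, Python scripts to look and compute and a tool call to move; the robot and the scene stay as the last step left them, time stands still between calls to the robot, and variables do not carry over. Pictures are saved under pics/ and viewed, at most 10 in all, crops included, and the job is handed in when it is done.

Besides the shell and the picture viewer there is one more tool, called after "Call:" as name(argument=value, ...) on one line, values as JSON. apply_moves: Moves the arm, as the interface text tells. Its arguments: {"type":"object","properties":{"steps":{"type":"array"},"grip_force":{"type":"number"}},"required":["steps"]}

```bash
mkdir -p pics; ls; cat > h.py <<'E'
import numpy as np, cv2
from plant import robot, eyes
from scipy.spatial.transform import Rotation as Ro
def save(n,f):
    im=eyes.read_camera(n); cv2.imwrite(f,im[:,:,::-1].copy()); return im
def ray(n,uv):
    c=eyes.calibration(n);K,R,t=[np.array(c[k]) for k in("K","R","t")]
    d=np.linalg.solve(K,[uv[0],uv[1],1.])
    if n=="wrist":
        r=np.hypot(d[0],d[1]);d=np.array([*(d[:2]/max(r,1e-9)*np.sin(r)),np.cos(r)])
    return -R.T@t, R.T@d
def onz(n,uv,z):
    o,d=ray(n,uv);return o+d*(z-o[2])/d[2]
def proj(n,X):
    c=eyes.calibration(n);p=np.array(c["R"])@X+np.array(c["t"]);p=np.array(c["K"])@p;return p[:2]/p[2]
E
cat > a.py <<'E'
from h import *
Z=dict(dish=0,lever_pad=.15,board=0,skewer_a_mid=.03,skewer_a_ring=.03,glass_a=0,ramekin=0,bottle=0,can=0,salt_pot=.018)
s=robot.read_state();print(s["t"],s["tool_pos"],s["orientation"],s["opening"],robot.grip_point_offset)
for n in("scene","side"):
    save(n,f"pics/{n}0.png")
    for k,z in Z.items():
        print(n,k,[(round(d["conf"],2),np.round(d["xy"]).tolist(),np.round(onz(n,d["xy"],z)[:2],3).tolist()) for d in eyes.place_of(n,k)])
E
python3 a.py
```

```text
pics
0.0 [ 0.19758024 -0.56592441  0.21758581] [-3.09559010e+00 -5.24611989e-01  2.12948581e-04] 0.092803374331515 0.0188
scene dish [(0.91, [355.0, 246.0], [0.566, 0.011])]
scene lever_pad [(0.85, [427.0, 227.0], [0.587, 0.176])]
scene board [(0.75, [239.0, 205.0], [0.521, -0.36])]
scene skewer_a_mid [(0.93, [235.0, 210.0], [0.572, -0.342]), (0.54, [306.0, 158.0], [0.272, -0.234]), (0.52, [194.0, 213.0], [0.619, -0.446])]
scene skewer_a_ring [(0.79, [307.0, 134.0], [0.138, -0.28]), (0.7, [195.0, 212.0], [0.615, -0.446])]
scene glass_a [(0.85, [409.0, 302.0], [0.695, 0.175]), (0.69, [429.0, 237.0], [0.471, 0.199])]
scene ramekin [(0.58, [313.0, 243.0], [0.592, -0.101])]
scene bottle [(0.94, [290.0, 283.0], [0.733, -0.112])]
scene can [(0.89, [341.0, 200.0], [0.406, -0.074])]
scene salt_pot [(0.5, [273.0, 204.0], [0.503, -0.256]), (0.34, [407.0, 299.0], [0.7, 0.169])]
side dish [(0.91, [318.0, 185.0], [0.565, 0.032])]
side lever_pad [(0.65, [307.0, 110.0], [0.591, 0.193])]
side board [(0.64, [417.0, 334.0], [0.62, -0.457]), (0.57, [358.0, 308.0], [0.522, -0.357])]
side skewer_a_mid [(0.75, [226.0, 306.0], [0.237, -0.258]), (0.74, [382.0, 292.0], [0.582, -0.352])]
side skewer_a_ring [(0.97, [184.0, 339.0], [0.139, -0.3]), (0.71, [414.0, 332.0], [0.605, -0.458]), (0.53, [275.0, 154.0], [0.478, 0.172])]
side glass_a [(0.81, [272.0, 155.0], [0.472, 0.203]), (0.42, [342.0, 143.0], [0.701, 0.175])]
side ramekin [(0.7, [350.0, 217.0], [0.606, -0.109]), (0.19, [342.0, 143.0], [0.703, 0.174])]
side bottle [(0.64, [388.0, 206.0], [0.725, -0.113])]
side can [(0.8, [278.0, 230.0], [0.41, -0.081])]
side salt_pot [(0.65, [348.0, 220.0], [0.593, -0.129]), (0.58, [328.0, 269.0], [0.49, -0.247]), (0.53, [278.0, 227.0], [0.41, -0.085])]
```

```bash
python3 -c "
import cv2
for n in('scene','side'):
    cv2.imwrite(f'pics/{n}0b.png',cv2.resize(cv2.imread(f'pics/{n}0.png')[60:380,120:500],(760,640))[:600])"
```

```text
(no output)
```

View pics/scene0b.png

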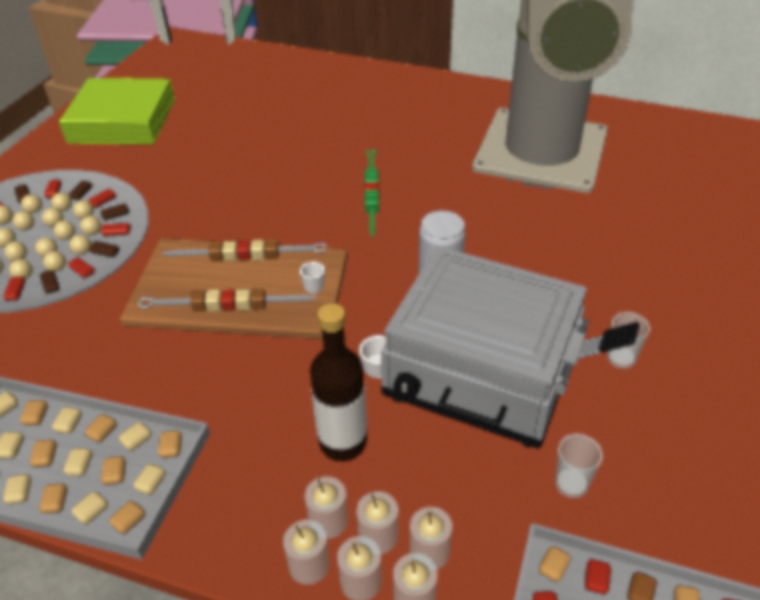

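View pics/side0b.png

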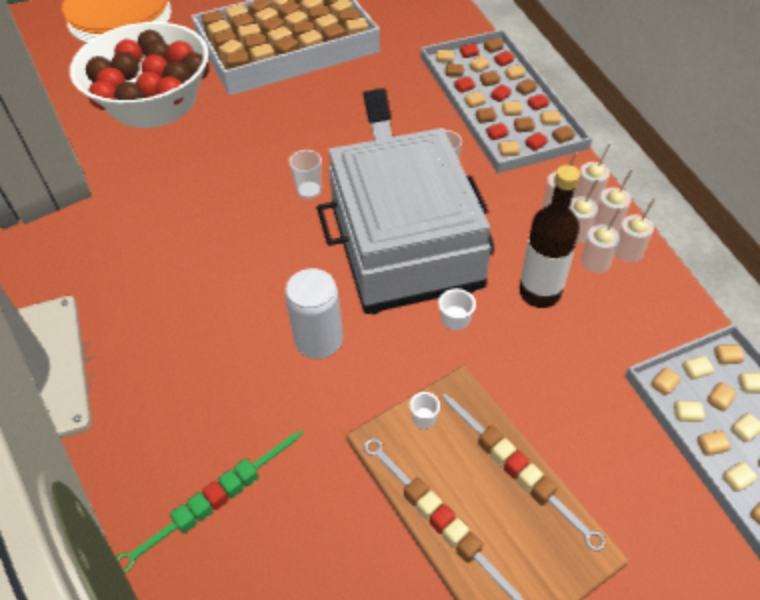

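Scene crop: the lever and its black pad are at (620,336) on the +y side. The knob is at (405,387) on the +x side. Skewer 1 (mid 244,250) has its ring on the right, skewer 2 (mid 228,299) has its ring on the left. The side view agrees. The green skewer is the decoy, so I'll leave it alone.

```bash
cat >> h.py <<'E'
def plan(pos,R,f,smax=1.0,tmax=1.0,p0=None,R0=None,quiet=False,dec=2):
    """rows from the present (or given) pose to pos,R; prints them 12 to a call"""
    s=robot.read_state()
    p=np.array(s["tool_pos"] if p0 is None else p0,float);Rc=Ro.from_rotvec(s["orientation"]) if R0 is None else R0
    pos=np.array(pos,float);w=(Rc.inv()*R).as_rotvec()
    n=int(np.ceil(max(np.linalg.norm(pos-p)/.03/smax,np.linalg.norm(w)/np.radians(6)/tmax,1)-1e-6));rows=[]
    ps=p.copy()
    for i in range(n):
        tgt=ps+(pos-ps)*(i+1)/n; wr=(Rc.inv()*R).as_rotvec()/(n-i)
        d=np.clip(np.round(Rc.inv().apply(tgt-p)/.03,dec),-1,1);a=np.clip(np.round(wr/np.radians(6),dec),-1,1)
        p=p+Rc.apply(d*.03);Rc=Rc*Ro.from_rotvec(a*np.radians(6))
        rows.append([float(x)+0. for x in (*d,*a,f)])
    if not quiet:
        for i in range(0,n,12): print(str(sum(rows[i:i+12],[])).replace(" ","").replace(".0,",",").replace("-0,","0,"))
    return p,Rc,rows
def down(yaw):  # tool pointing down, tool y (closing line) along world direction yaw
    y=np.array([np.cos(yaw),np.sin(yaw),0]);z=np.array([0,0,-1.]);return Ro.from_matrix(np.c_[np.cross(y,z),y,z])
E
python3 - <<'E'
from h import *
s=robot.read_state();R=Ro.from_rotvec(s["orientation"]);print(R.as_matrix().round(3))
c=eyes.calibration("wrist");print(c["K"],"cam",(-np.array(c["R"]).T@c["t"]).round(3),np.array(c["R"]).round(3))
plan([.48,-.33,.36],R,100)
E
```

```text
[[ 0.944  0.33   0.   ]
 [ 0.33  -0.944  0.   ]
 [ 0.     0.    -1.   ]]
[[309.70691629   0.         315.3321222 ]
 [  0.         309.70691629 195.69574483]
 [  0.           0.           1.        ]] cam [ 0.26  -0.545  0.385] [[ 0.329 -0.944  0.   ]
 [-0.916 -0.319  0.244]
 [-0.231 -0.081 -0.97 ]]
[0.82,-0.31,-0.34,0,0,0,100,0.82,-0.31,-0.33,0,0,0,100,0.82,-0.31,-0.34,0,0,0,100,0.82,-0.31,-0.34,0,0,0,100,0.82,-0.31,-0.33,0,0,0,100,0.82,-0.31,-0.34,0,0,0,100,0.82,-0.31,-0.34,0,0,0,100,0.82,-0.31,-0.33,0,0,0,100,0.82,-0.31,-0.34,0,0,0,100,0.82,-0.31,-0.34,0,0,0,100,0.82,-0.31,-0.33,0,0,0,100,0.82,-0.31,-0.34,0,0,0,100.0]
[0.82,-0.31,-0.34,0,0,0,100,0.82,-0.31,-0.33,0,0,0,100.0]
```

Call:
apply_moves(steps=[0.9,-0.35,-0.4,0,0,0,0,0.9,-0.35,-0.4,0,0,0,0,0.9,-0.35,-0.4,0,0,0,0,0.9,-0.35,-0.4,0,0,0,0,0.9,-0.35,-0.4,0,0,0,0,0.9,-0.35,-0.4,0,0,0,0,0.9,-0.35,-0.4,0,0,0,0,0.9,-0.35,-0.4,0,0,0,0,0.9,-0.35,-0.4,0,0,0,0,0.9,-0.35,-0.4,0,0,0,0,0.9,-0.35,-0.4,0,0,0,0,0,0,0,0,0,0,0])

```text
t: 2.1
tool_pos: [0.4439, -0.3567, 0.3537]
orientation: [3.094, 0.531, 0.007]
force: [0.9, 0.2, 0.6]
opening: 0.0176
gripper_force: 0.0
```

```bash
cat > b.py <<'E'
from h import *
import sys
s=robot.read_state();print(s["t"],np.round(s["tool_pos"],3))
save("wrist",f"pics/{sys.argv[1]}.png")
Z=dict(dish=0,lever_pad=.1537,board=0,skewer_a_mid=.03,skewer_a_ring=.03,glass_a=0,ramekin=0,bottle=0,can=0,salt_pot=.018)
for k in (sys.argv[2].split(",") if len(sys.argv)>2 else Z):
    print(k,[(round(d["conf"],2),np.round(d["xy"]).tolist(),np.round(onz("wrist",d["xy"],Z[k])[:2],3).tolist()) for d in eyes.place_of("wrist",k)])
E
python3 b.py w1
```

```text
2.1 [ 0.444 -0.357  0.354]
dish [(0.64, [145.0, 28.0], [0.578, 0.023])]
lever_pad []
board [(0.56, [334.0, 120.0], [0.511, -0.367])]
skewer_a_mid [(0.78, [336.0, 85.0], [0.563, -0.351]), (0.75, [221.0, 249.0], [0.239, -0.253])]
skewer_a_ring [(0.87, [409.0, 82.0], [0.612, -0.458])]
glass_a [(0.59, [68.0, 68.0], [0.469, 0.198])]
ramekin [(0.55, [212.0, 36.0], [0.588, -0.121])]
bottle []
can []
salt_pot [(0.75, [260.0, 109.0], [0.49, -0.248]), (0.68, [334.0, 121.0], [0.509, -0.368])]
```

View pics/w1.png

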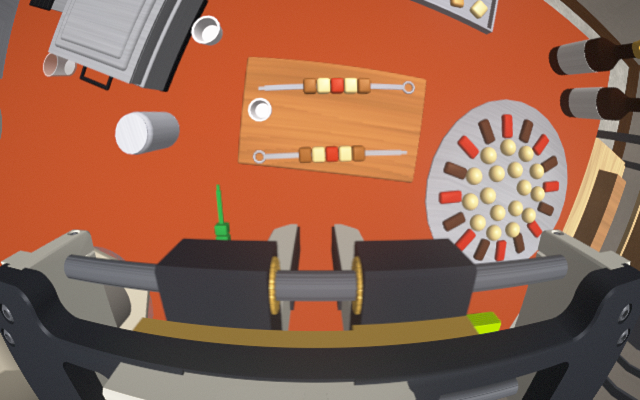

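The wrist view shows skewer 2 with its mid at (337,86) and ring at (408,87). Skewer 1 has its ring at (260,156), mid (332,154) and tip (406,152). The salt pot is at (260,110). Next I measure the skewers from this view and plan the move to the lever.

```bash
python3 - <<'E'
from h import *
for n,u in dict(s2mid=(337,86),s2ring=(408,87),s2tip=(260,88.5),s1ring=(260,156),s1mid=(332,154),s1tip=(406,152.5)).items(): print(n,onz("wrist",u,.03).round(3))
plan([.585,.09,.38],down(0),0)
E
```

```text
s2mid [ 0.563 -0.353  0.03 ]
s2ring [ 0.604 -0.459  0.03 ]
s2tip [ 0.521 -0.24   0.03 ]
s1ring [ 0.419 -0.274  0.03 ]
s1mid [ 0.459 -0.381  0.03 ]
s1tip [ 0.503 -0.494  0.03 ]
[0.59,-0.79,-0.06,0,0,-0.74,0,0.66,-0.73,-0.06,0,0,-0.74,0,0.71,-0.69,-0.06,0,0,-0.74,0,0.75,-0.63,-0.07,0,0,-0.74,0,0.81,-0.56,-0.06,0,0,-0.74,0,0.85,-0.51,-0.06,0,0,-0.74,0,0.88,-0.43,-0.06,0,0,-0.74,0,0.92,-0.37,-0.06,0,0,-0.74,0,0.94,-0.29,-0.06,0,0,-0.74,0,0.96,-0.22,-0.07,0,0,-0.73,0,0.97,-0.15,-0.06,0,0,-0.74,0,0.98,-0.07,-0.06,0,0,-0.73,0.0]
[0.99,0,-0.06,0,0,-0.74,0,0.98,0.08,-0.06,0,0,-0.73,0,0.97,0.16,-0.06,0,0,-0.74,0,0.96,0.23,-0.07,0,0,-0.73,0.0]
```

Call:
apply_moves(steps=[0.59,-0.79,-0.06,0,0,-0.74,0,0.66,-0.73,-0.06,0,0,-0.74,0,0.71,-0.69,-0.06,0,0,-0.74,0,0.75,-0.63,-0.07,0,0,-0.74,0,0.81,-0.56,-0.06,0,0,-0.74,0,0.85,-0.51,-0.06,0,0,-0.74,0,0.88,-0.43,-0.06,0,0,-0.74,0,0.92,-0.37,-0.06,0,0,-0.74,0,0.94,-0.29,-0.06,0,0,-0.74,0,0.96,-0.22,-0.07,0,0,-0.73,0,0.97,-0.15,-0.06,0,0,-0.74,0,0.98,-0.07,-0.06,0,0,-0.73,0])

```text
t: 3.65
tool_pos: [0.549, -0.0209, 0.373]
orientation: [2.532, 1.86, 0.0]
force: [0.2, -1.3, 0.4]
opening: 0.0006
gripper_force: 0.0
```

Call:
apply_moves(steps=[0.99,0,-0.06,0,0,-0.74,0,0.98,0.08,-0.06,0,0,-0.73,0,0.97,0.16,-0.06,0,0,-0.74,0,0.96,0.23,-0.07,0,0,-0.73,0,0,0,0,0,0,0,0])

```text
t: 4.07
tool_pos: [0.5857, 0.0949, 0.38]
orientation: [-2.21, -2.231, -0.002]
force: [0.5, -0.3, -0.6]
opening: 0.0005
gripper_force: 0.0
```

```bash
python3 b.py w2 dish,lever_pad,glass_a,bottle,can
```

```text
4.0667 [0.586 0.095 0.38 ]
dish [(0.75, [308.0, 193.0], [0.571, 0.025])]
lever_pad [(0.97, [318.0, 107.0], [0.588, 0.172])]
glass_a [(0.94, [377.0, 117.0], [0.693, 0.162]), (0.82, [256.0, 100.0], [0.479, 0.193])]
bottle []
can [(0.53, [227.0, 245.0], [0.409, -0.081])]
```

View pics/w2.png

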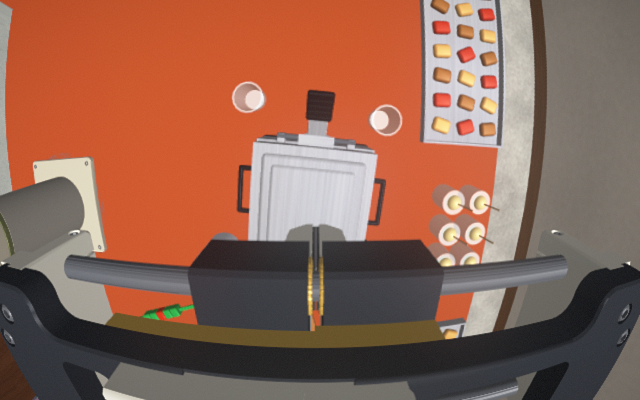

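The view shows the lever pad at (320,106), the lid's lever-end corners at (255,139) and (377,151), and the side handles at (240,190) and (383,202). The glasses are at (250,97) and (385,120).

```bash
python3 - <<'E'
from h import *
a,b=onz("wrist",(255,139),.106),onz("wrist",(377,151),.106);print(a,b,np.linalg.norm(a-b),np.degrees(np.arctan2(*(b-a)[1::-1])))
a,b=onz("wrist",(240,190),.072),onz("wrist",(383,202),.072);print(a,b,(a+b)/2,np.linalg.norm(a-b),np.degrees(np.arctan2(*(b-a)[1::-1])))
p=onz("wrist",(319,106.5),.1537);print("pad",p)
g1=onz("wrist",(377,117),0);g2=onz("wrist",(256,100),0);print(np.degrees(np.arctan2(*(g1-g2)[1::-1])))
for th in(-9,-7.5,-6):
    t=np.radians(th); o=np.array([-np.sin(t),np.cos(t)]);print(th,"centre",p[:2]-.1538*o)
E
```

```text
[0.49764475 0.12908939 0.106     ] [0.67319066 0.11136553 0.106     ] 0.17643837729545733 -5.765289967586609
[0.46319832 0.04608861 0.072     ] [0.69328593 0.02565887 0.072     ] [0.57824213 0.03587374 0.072     ] 0.23099282038997954 -5.074048728632089
pad [0.5888389 0.1722269 0.1537   ]
-8.179632635670025
-9 centre [0.56477928 0.02032043]
-7.5 centre [0.56876397 0.01974268]
-6 centre [0.57276242 0.01926943]
```

```bash
cat >> h.py <<'E'
TH=np.radians(-6);k=np.array([np.cos(TH),np.sin(TH),0]);o=np.array([-np.sin(TH),np.cos(TH),0]);Zv=np.array([0,0,1.])
PAD=np.array([.5888,.1722,0]);C=PAD-.1538*o;H=C+.112*o+.106*Zv
def tilt(t):
    z=-(np.sin(t)*o+np.cos(t)*Zv);return Ro.from_matrix(np.c_[np.cross(k,z),k,z])
def press(phi,r=.066,extra=0.):
    a=np.radians(42)-phi;t=np.radians(10)+.35*phi;n=-np.sin(a)*o+np.cos(a)*Zv
    return H+r*(np.cos(a)*o+np.sin(a)*Zv)+(.0075+.0075*abs(np.sin(t+a))+extra)*n, tilt(t)
E
python3 - <<'E'
from h import *
print(C,H)
P,R=press(0);p,Rc,_=plan(P+[0,0,.02],R,0)
print("press")
for i in range(12):
    P,R=press(1.58*(i+1)/24, extra=-.001);p,Rc,r=plan(P,R,0,smax=9,tmax=9,p0=p,R0=Rc,quiet=True); print(str(r[0]).replace(" ",""),end=",")
E
```

```text
[0.57272352 0.01924253 0.        ] [0.58443071 0.13062898 0.106     ]
[0.34,0.01,0.83,0.01,-0.21,0.12,0,0.36,0.02,0.83,0.01,-0.21,0.12,0,0.37,0,0.82,0.01,-0.21,0.12,0,0.39,0.01,0.81,0.01,-0.21,0.12,0,0.41,0,0.8,0.01,-0.21,0.13,0,0.43,-0.01,0.79,0.01,-0.2,0.12,0,0.45,-0.01,0.79,0.01,-0.21,0.13,0,0.46,-0.02,0.77,0.02,-0.2,0.12,0.0]
press
[0.27,0.0,0.75,0.0,-0.22,0.0,0.0],[0.14,0.0,0.09,0.0,-0.22,0.0,0.0],[0.12,0.0,0.09,0.0,-0.22,0.0,0.0],[0.12,0.0,0.09,0.0,-0.22,0.0,0.0],[0.12,0.0,0.1,0.0,-0.22,0.0,0.0],[0.11,0.0,0.11,0.0,-0.22,0.0,0.0],[0.11,0.0,0.11,0.0,-0.22,0.0,0.0],[0.11,0.0,0.11,0.0,-0.22,0.0,0.0],[0.09,0.0,0.12,0.0,-0.22,0.0,0.0],[0.1,0.0,0.13,0.0,-0.22,0.0,0.0],[0.08,0.0,0.13,0.0,-0.22,0.0,0.0],[0.08,0.0,0.13,0.0,-0.22,0.0,0.0],
```

Call:
apply_moves(steps=[0.34,0.01,0.83,0.01,-0.21,0.12,0,0.36,0.02,0.83,0.01,-0.21,0.12,0,0.37,0,0.82,0.01,-0.21,0.12,0,0.39,0.01,0.81,0.01,-0.21,0.12,0,0.41,0,0.8,0.01,-0.21,0.13,0,0.43,-0.01,0.79,0.01,-0.2,0.12,0,0.45,-0.01,0.79,0.01,-0.21,0.13,0,0.46,-0.02,0.77,0.02,-0.2,0.12,0,0,0,0,0,0,0,0])

```text
t: 5.12
tool_pos: [0.5851, 0.1719, 0.1735]
orientation: [2.243, 2.025, -0.209]
force: [-0.3, 0.4, -1.6]
opening: 0.0007
gripper_force: 0.0
```

```bash
python3 b.py w3 lever_pad; python3 - <<'E'
from h import *
s=robot.read_state();p=np.array(s["tool_pos"]);Rc=Ro.from_rotvec(s["orientation"]);print(p,press(0)[0])
for ph in np.linspace(.05,1.58,24):
    P,R=press(ph, extra=-.001);p,Rc,r=plan(P,R,0,smax=9,tmax=9,p0=p,R0=Rc,quiet=True); print(str(r[0]).replace(" ","").replace("0.0,","0,"),end=",")
E
```

```text
5.1167 [0.585 0.172 0.174]
lever_pad [(0.73, [322.0, 212.0], [0.591, 0.174])]
[0.58774731 0.17095747 0.17936577] [0.58861963 0.17048392 0.16012825]
[0.23,0.03,0.71,-0.02,-0.16,0.03,0.0],[0.13,0,0.08,0,-0.23,0,0.0],[0.13,0,0.09,0,-0.22,0,0.0],[0.12,0,0.1,0,-0.22,0,0.0],[0.12,0,0.1,0,-0.22,0,0.0],[0.12,0,0.1,0,-0.23,0,0.0],[0.11,0,0.11,0,-0.22,0,0.0],[0.1,0,0.12,0,-0.22,0,0.0],[0.1,0,0.12,0,-0.22,0,0.0],[0.1,0,0.13,0,-0.23,0,0.0],[0.09,0,0.13,0,-0.22,0,0.0],[0.08,0,0.13,0,-0.22,0,0.0],[0.07,0,0.14,0,-0.22,0,0.0],[0.07,0,0.14,0,-0.22,0,0.0],[0.06,0,0.15,0,-0.23,0,0.0],[0.06,0,0.15,0,-0.22,0,0.0],[0.05,0,0.15,0,-0.22,0,0.0],[0.04,0,0.15,0,-0.22,0,0.0],[0.03,0,0.16,0,-0.23,0,0.0],[0.02,0,0.15,0,-0.22,0,0.0],[0.02,0,0.16,0,-0.22,0,0.0],[0.01,0,0.14,0,-0.22,0,0.0],[0.01,0,0.14,0,-0.23,0,0.0],[0,0,0.13,0,-0.22,0,0.0],
```

View pics/w3.png

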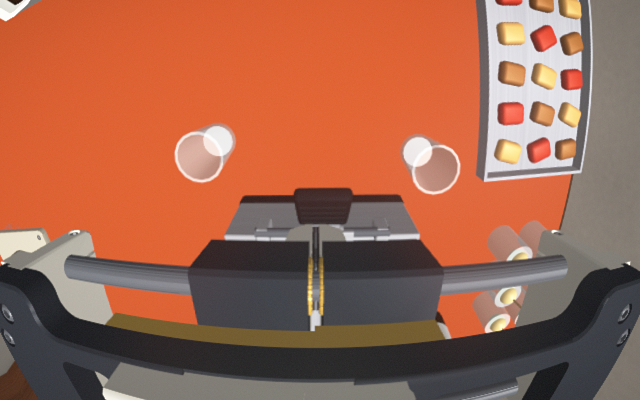

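Wrist view: the pad at (323,205) lines up with the closed fingers at x=315 to within a few mm. The glasses are well clear, so I press.

Call:
apply_moves(steps=[0.23,0.1,0.71,-0.02,-0.16,0.03,0,0.13,0,0.08,0,-0.23,0,0,0.13,0,0.09,0,-0.22,0,0,0.12,0,0.1,0,-0.22,0,0,0.12,0,0.1,0,-0.22,0,0,0.12,0,0.1,0,-0.23,0,0,0.11,0,0.11,0,-0.22,0,0,0.1,0,0.12,0,-0.22,0,0,0.1,0,0.12,0,-0.22,0,0,0.1,0,0.13,0,-0.23,0,0,0.09,0,0.13,0,-0.22,0,0,0.08,0,0.13,0,-0.22,0,0])

```text
t: 6.22
tool_pos: [0.5944, 0.1979, 0.1127]
orientation: [2.082, 1.874, -0.473]
force: [2.2, -1.8, 4.3]
opening: 0.0003
gripper_force: 1.6
```

Call:
apply_moves(steps=[0.07,0,0.14,0,-0.22,0,0,0.07,0,0.14,0,-0.22,0,0,0.06,0,0.15,0,-0.23,0,0,0.06,0,0.15,0,-0.22,0,0,0.05,0,0.15,0,-0.22,0,0,0.04,0,0.15,0,-0.22,0,0,0.03,0,0.16,0,-0.23,0,0,0.02,0,0.15,0,-0.22,0,0,0.02,0,0.16,0,-0.22,0,0,0.01,0,0.14,0,-0.22,0,0,0.01,0,0.14,0,-0.23,0,0,0,0,0.13,0,-0.22,0,0])

```text
t: 7.22
tool_pos: [0.5923, 0.18, 0.0615]
orientation: [1.902, 1.711, -0.724]
force: [0.5, 0.9, 0.5]
opening: 0.0006
gripper_force: 0.0
```

```bash
python3 - <<'E'
from h import *
print(press(1.58)[0],robot.read_state()["tool_pos"],robot.read_state()["force"])
for n in("scene","side"): 
    im=save(n,f"pics/{n}1.png")
a=cv2.imread("pics/scene1.png")[100:340,240:490];b=cv2.imread("pics/side1.png")[60:300,220:470]
cv2.imwrite("pics/c1.png",cv2.resize(np.hstack([a,b]),(800,384)))
E
```

```text
[0.58965697 0.1803535  0.06210683] [0.59231222 0.18000298 0.06153353] [0.46357089 0.94970648 0.47082962]
```

View pics/c1.png

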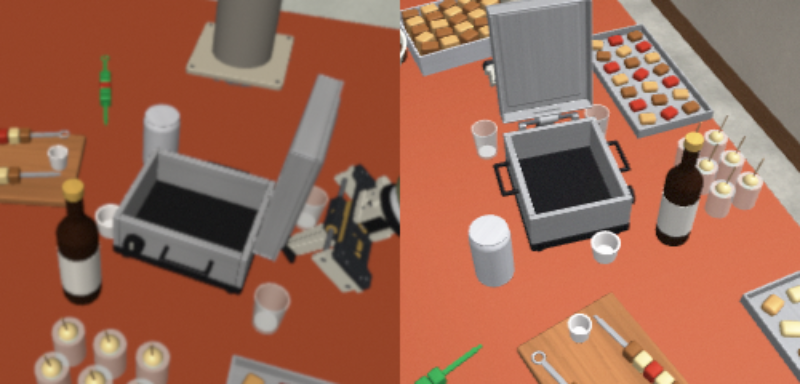

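Both views show the lid standing open at its stop, with the dish empty and every bystander upright. I'll retreat along the tool and go up and over to skewer 1.

```bash
python3 - <<'E'
from h import *
s=robot.read_state();R=Ro.from_rotvec(s["orientation"]);p=np.array(s["tool_pos"])-R.as_matrix()[:,2]*.09
for P,Rt in (([.57,.24,.42],down(TH)),([.47,-.1,.42],down(np.radians(10))),([.459,-.378,.2],down(np.radians(20.9)))):
    p,R,_=plan(P,Rt,60,p0=p,R0=R);print()
E
```

```text
[-0.66,-0.09,-0.72,0,0.7,0,60,-0.6,-0.1,-0.77,0,0.7,0,60,-0.54,-0.09,-0.81,0,0.7,0,60,-0.49,-0.09,-0.84,0,0.7,0,60,-0.42,-0.09,-0.88,0,0.7,0,60,-0.35,-0.1,-0.91,0,0.69,0,60,-0.29,-0.09,-0.93,0,0.7,0,60,-0.22,-0.09,-0.96,0,0.69,0,60,-0.15,-0.09,-0.96,0,0.7,0,60,-0.08,-0.1,-0.97,0,0.69,0,60.0]

[-0.97,-0.18,0,0,0,-0.22,60,-0.96,-0.2,0,0,0,-0.22,60,-0.96,-0.22,0,0,0,-0.22,60,-0.95,-0.24,0,0,0,-0.22,60,-0.95,-0.27,0,0,0,-0.22,60,-0.94,-0.28,0,0,0,-0.22,60,-0.94,-0.31,0,0,0,-0.22,60,-0.92,-0.33,0,0,0,-0.23,60,-0.92,-0.36,0,0,0,-0.22,60,-0.91,-0.37,0,0,0,-0.23,60,-0.9,-0.4,0,0,0,-0.22,60,-0.9,-0.41,0,0,0,-0.23,60.0]

[-0.75,-0.16,0.61,0,0,-0.15,60,-0.76,-0.18,0.61,0,0,-0.15,60,-0.75,-0.19,0.61,0,0,-0.15,60,-0.74,-0.2,0.61,0,0,-0.15,60,-0.75,-0.21,0.62,0,0,-0.15,60,-0.73,-0.22,0.61,0,0,-0.15,60,-0.74,-0.24,0.61,0,0,-0.15,60,-0.73,-0.24,0.61,0,0,-0.15,60,-0.73,-0.26,0.61,0,0,-0.15,60,-0.72,-0.27,0.61,0,0,-0.15,60,-0.72,-0.28,0.61,0,0,-0.16,60,-0.72,-0.29,0.61,0,0,-0.15,60.0]
```

Call:
apply_moves(steps=[0,0,-1,0,0,0,20,0,0,-1,0,0,0,20,0,0,-1,0,0,0,20,0,0,-1,0,0,0,20])

```text
t: 7.65
tool_pos: [0.6007, 0.2603, 0.1533]
orientation: [1.904, 1.712, -0.721]
force: [0.2, 0.0, 0.1]
opening: 0.0175
gripper_force: 0.0
```

Call:
apply_moves(steps=[-0.66,-0.09,-0.72,0,0.7,0,60,-0.6,-0.1,-0.77,0,0.7,0,60,-0.54,-0.09,-0.81,0,0.7,0,60,-0.49,-0.09,-0.84,0,0.7,0,60,-0.42,-0.09,-0.88,0,0.7,0,60,-0.35,-0.1,-0.91,0,0.69,0,60,-0.29,-0.09,-0.93,0,0.7,0,60,-0.22,-0.09,-0.96,0,0.69,0,60,-0.15,-0.09,-0.96,0,0.7,0,60,-0.08,-0.1,-0.97,0,0.69,0,60])

```text
t: 8.48
tool_pos: [0.5716, 0.2589, 0.4473]
orientation: [-2.334, -2.101, -0.014]
force: [1.2, -0.1, 0.4]
opening: 0.0563
gripper_force: 0.0
```

Call:
apply_moves(steps=[-0.97,-0.18,0,0,0,-0.22,60,-0.96,-0.2,0,0,0,-0.22,60,-0.96,-0.22,0,0,0,-0.22,60,-0.95,-0.24,0,0,0,-0.22,60,-0.95,-0.27,0,0,0,-0.22,60,-0.94,-0.28,0,0,0,-0.22,60,-0.94,-0.31,0,0,0,-0.22,60,-0.92,-0.33,0,0,0,-0.23,60,-0.92,-0.36,0,0,0,-0.22,60,-0.91,-0.37,0,0,0,-0.23,60,-0.9,-0.4,0,0,0,-0.22,60,-0.9,-0.41,0,0,0,-0.23,60])

```text
t: 9.48
tool_pos: [0.4712, -0.0821, 0.4439]
orientation: [2.017, 2.407, 0.007]
force: [-0.1, 0.5, 0.3]
opening: 0.0557
gripper_force: 0.0
```

```bash
python3 - <<'E'
from h import *
s=robot.read_state();print(s["t"],s["tool_pos"])
save("wrist","pics/w4.png")
plan([.459,-.378,.2],down(np.radians(20.9)),60)
E
```

```text
9.4833 [ 0.47120792 -0.08213828  0.4438548 ]
[-0.73,-0.16,0.63,0,0,-0.14,60,-0.73,-0.17,0.62,0,0,-0.14,60,-0.73,-0.18,0.63,0,0,-0.14,60,-0.72,-0.19,0.62,0,0,-0.14,60,-0.72,-0.21,0.63,0,0,-0.14,60,-0.72,-0.21,0.62,0,0,-0.14,60,-0.71,-0.22,0.63,0,0,-0.14,60,-0.71,-0.24,0.62,0,0,-0.14,60,-0.71,-0.24,0.63,0.01,0,-0.14,60,-0.7,-0.25,0.62,0,0,-0.14,60,-0.7,-0.27,0.63,0.01,0,-0.14,60,-0.7,-0.27,0.62,0,0.01,-0.14,60.0]
[-0.69,-0.29,0.63,0.01,0,-0.14,60.0]
```

View pics/w4.png

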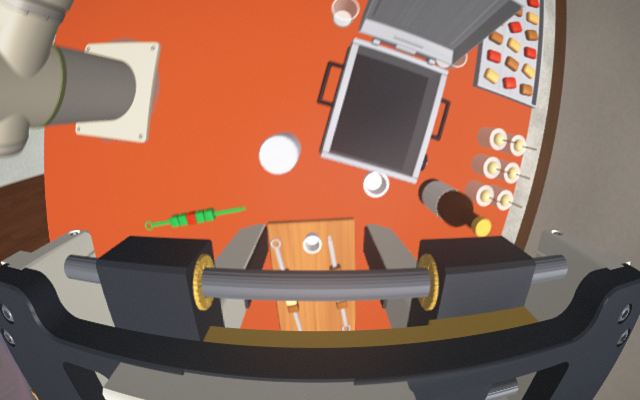

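The open dish shows its rim corners at about (322,155), (416,183), (447,72) and (358,40). I'll refine the dish pose from those, then go on to skewer 1.

Call:
apply_moves(steps=[-0.73,-0.16,0.63,0,0,-0.14,60,-0.73,-0.17,0.62,0,0,-0.14,60,-0.73,-0.18,0.63,0,0,-0.14,60,-0.72,-0.19,0.62,0,0,-0.14,60,-0.72,-0.21,0.63,0,0,-0.14,60,-0.72,-0.21,0.62,0,0,-0.14,60,-0.71,-0.22,0.63,0,0,-0.14,60,-0.71,-0.24,0.62,0,0,-0.14,60,-0.71,-0.24,0.63,0.01,0,-0.14,60,-0.7,-0.25,0.62,0,0,-0.14,60,-0.7,-0.27,0.63,0.01,0,-0.14,60,-0.7,-0.27,0.62,0,0,-0.14,60])

```text
t: 10.53
tool_pos: [0.4617, -0.3505, 0.217]
orientation: [1.799, 2.575, 0.003]
force: [0.1, 0.9, 0.2]
opening: 0.0558
gripper_force: 0.0
```

```bash
cat > rim.py <<'E'
from h import *
E
python3 - <<'E'
from h import *
# pose of camera at w4 time: rebuild from present mount
s=robot.read_state();c=eyes.calibration("wrist")
T=np.eye(4);T[:3,:3]=Ro.from_rotvec(s["orientation"]).as_matrix();T[:3,3]=s["tool_pos"]
M=np.eye(4);M[:3,:3]=c["R"];M[:3,3]=c["t"];X=M@T   # tool->cam
T4=np.eye(4);T4[:3,:3]=Ro.from_rotvec([2.017,2.407,.007]).as_matrix();T4[:3,3]=[.4712,-.0821,.4439]
W=np.linalg.inv(X@np.linalg.inv(T4));K=np.array(c["K"])
def g(u,z=.1):
    d=np.linalg.solve(K,[*u,1]);r=np.hypot(*d[:2]);d=W[:3,:3]@np.array([*(d[:2]/r*np.sin(r)),np.cos(r)]);o=W[:3,3];return (o+d*(z-o[2])/d[2])[:2]
a,b,cc,d=[g(u) for u in((321,155),(416,183),(447,72),(357,41))]
print(a,b,cc,d,(a+b+cc+d)/4)
for v in(b-a,cc-d,d-a,cc-b): print(np.linalg.norm(v),np.degrees(np.arctan2(v[1],v[0])))
E
python3 b.py w5 skewer_a_mid,skewer_a_ring,salt_pot
```

```text
[ 0.47939619 -0.07192561] [ 0.65137138 -0.08889914] [0.66801709 0.11472573] [0.50396648 0.1279422 ] [0.57568779 0.02046079]
0.17281079023029497 -5.636698583873075
0.16458213093964705 -4.60599274017047
0.2013723967891743 82.99163658072202
0.20430411316691935 85.32663706235745
10.5333 [ 0.462 -0.35   0.217]
skewer_a_mid [(0.93, [178.0, 45.0], [0.247, -0.251]), (0.58, [401.0, 208.0], [0.568, -0.349]), (0.57, [312.0, 199.0], [0.463, -0.375])]
skewer_a_ring [(0.8, [103.0, 62.0], [0.137, -0.294])]
salt_pot [(0.63, [371.0, 109.0], [0.494, -0.251])]
```

View pics/w5.png

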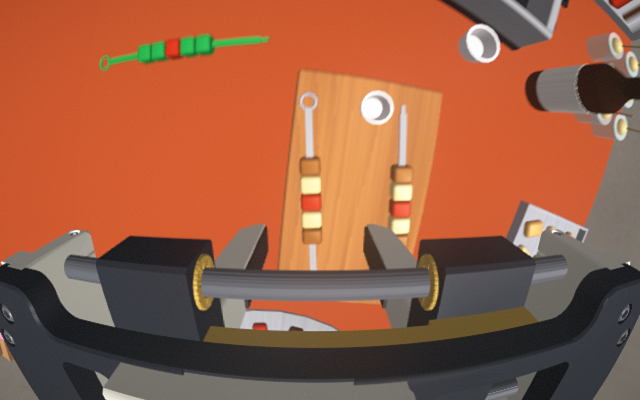

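Wrist view: skewer 1 has its food centre at (312,200) and ring at (308,101). Skewer 2's tip is at (403,106) and its mid at (401,208).

```bash
python3 - <<'E'
from h import *
m=onz("wrist",(312,200),.03);r=onz("wrist",(308,101),.03);a=onz("wrist",(310.5,160),.03);print(m,r,np.linalg.norm(m-r),np.degrees(np.arctan2(*(r-m)[1::-1])))
t=onz("wrist",(403,106),.03);m2=onz("wrist",(401,208),.03);print(m2,t,np.degrees(np.arctan2(*(t-m2)[1::-1])))
yaw=np.arctan2(*(r-m)[1::-1])-np.pi/2; print(np.degrees(yaw))
print();p,R,_=plan([*m[:2],.07],down(yaw),60)
plan([*m[:2],.0215],down(yaw),60,p0=p,R0=R,smax=.35)
E
```

```text
[ 0.46597059 -0.37576844  0.03      ] [ 0.42259467 -0.26902447  0.03      ] 0.115220419061386 112.11460090730773
[ 0.57150585 -0.34838037  0.03      ] [ 0.52672248 -0.23433784  0.03      ] 111.43944397125846
22.114600907307732

[-0.18,-0.03,0.98,0,-0.01,-0.07,60,-0.18,-0.04,0.98,0,0,-0.07,60,-0.18,-0.03,0.98,0,-0.01,-0.07,60,-0.17,-0.04,0.99,0.01,0,-0.07,60,-0.18,-0.04,0.98,0,-0.01,-0.07,60.0]
[0,0,0.32,0,0,0,60,0,0,0.33,0,0,0,60,0,0,0.32,0,0,0,60,0,0,0.32,0,0,0,60,0,0,0.32,0,0,0,60.0]
```

Call:
apply_moves(steps=[-0.18,-0.03,0.98,0,0,-0.07,60,-0.18,-0.04,0.98,0,0,-0.07,60,-0.18,-0.03,0.98,0,0,-0.07,60,-0.17,-0.04,0.99,0,0,-0.07,60,-0.18,-0.04,0.98,0,0,-0.07,60,0,0,0.32,0,0,0,60,0,0,0.33,0,0,0,60,0,0,0.32,0,0,0,60,0,0,0.32,0,0,0,60,0,0,0.3,0,0,0,60,0,0,0,0,0,0,60])

```text
t: 11.65
tool_pos: [0.466, -0.3751, 0.0213]
orientation: [-1.751, -2.606, -0.004]
force: [-0.1, -0.1, -0.4]
opening: 0.0558
gripper_force: 0.0
```

Call:
apply_moves(steps=[0,0,0,0,0,0,15,0,0,0,0,0,0,15,0,0,0,0,0,0,15,0,0,0,0,0,0,15,0,0,0,0,0,0,15,0,0,0,0,0,0,15,0,0,0,0,0,0,15,0,0,0,0,0,0,15], grip_force=20)

```text
t: 12.32
tool_pos: [0.4666, -0.3761, 0.0229]
orientation: [-1.753, -2.607, -0.003]
force: [0.3, 0.5, 4.3]
opening: 0.0238
gripper_force: 20.0
```

```bash
cat >> h.py <<'E'
TH=np.radians(-5.6);k=np.array([np.cos(TH),np.sin(TH),0]);o=np.array([-np.sin(TH),np.cos(TH),0]);C=np.array([.5745,.020,0])
E
python3 - <<'E'
from h import *
s=robot.read_state();R=Ro.from_rotvec(s["orientation"]);p=np.array(s["tool_pos"])
p,R,_=plan(p+[0,0,.03],R,15,p0=p,R0=R,smax=.35);print()
p,R,_=plan([.47,-.34,.36],R,15,p0=p,R0=R);print()
p,R,_=plan([*(C-.045*o)[:2],.36],down(TH-np.pi/2),15,p0=p,R0=R,tmax=.95)
E
```

```text
[0,0,-0.33,0,0,0,15,0,0,-0.34,0,0,0,15,0,0,-0.33,0,0,0,15.0]

[0.1,0.05,-0.93,0,0,0,15,0.1,0.06,-0.93,0,0,0,15,0.1,0.05,-0.93,0,0,0,15,0.09,0.05,-0.93,0,0,0,15,0.1,0.05,-0.93,0,0,0,15,0.1,0.06,-0.93,0,0,0,15,0.1,0.05,-0.93,0,0,0,15,0.1,0.05,-0.93,0,0,0,15,0.1,0.05,-0.94,0,0,0,15,0.1,0.06,-0.93,0,0,0,15,0.09,0.05,-0.93,0,0,0,15.0]

[0.4,0.34,0,0,0,0.93,15,0.44,0.29,0,0,0,0.93,15,0.46,0.25,0,0,0,0.94,15,0.48,0.21,0,0,0,0.93,15,0.5,0.15,0.01,0,0,0.94,15,0.52,0.11,0,0,0,0.93,15,0.52,0.06,0,0,0,0.94,15,0.52,0,0,0,0,0.93,15,0.53,-0.04,0,0,0,0.94,15,0.51,-0.1,0,0,0,0.93,15,0.51,-0.15,0,0,0,0.94,15,0.48,-0.19,0,0,0,0.93,15.0]
[0.47,-0.25,0.01,0,0,0.94,15,0.44,-0.28,0,0,0,0.93,15,0.41,-0.33,0,0,0,0.94,15,0.37,-0.37,0,0,0,0.93,15,0.34,-0.4,0,0,0,0.94,15,0.3,-0.43,0,0,0,0.93,15,0.25,-0.46,0,-0.01,0,0.94,15,0.21,-0.49,0,0,-0.01,0.93,15,0.16,-0.5,0,-0.01,0,0.94,15.0]
```

Call:
apply_moves(steps=[0,0,-0.33,0,0,0,15,0,0,-0.34,0,0,0,15,0,0,-0.33,0,0,0,15])

```text
t: 12.57
tool_pos: [0.4663, -0.3758, 0.0534]
orientation: [-1.752, -2.607, -0.003]
force: [-0.8, -0.7, -1.0]
opening: 0.0238
gripper_force: 20.0
```

Call:
apply_moves(steps=[0.1,0.05,-0.93,0,0,0,15,0.1,0.06,-0.93,0,0,0,15,0.1,0.05,-0.93,0,0,0,15,0.09,0.05,-0.93,0,0,0,15,0.1,0.05,-0.93,0,0,0,15,0.1,0.06,-0.93,0,0,0,15,0.1,0.05,-0.93,0,0,0,15,0.1,0.05,-0.93,0,0,0,15,0.1,0.05,-0.94,0,0,0,15,0.1,0.06,-0.93,0,0,0,15,0.09,0.05,-0.93,0,0,0,15])

```text
t: 13.48
tool_pos: [0.4698, -0.3395, 0.3625]
orientation: [1.752, 2.607, 0.003]
force: [-0.5, -0.3, -1.0]
opening: 0.0236
gripper_force: 20.0
```

Call:
apply_moves(steps=[0.4,0.34,0,0,0,0.93,15,0.44,0.29,0,0,0,0.93,15,0.46,0.25,0,0,0,0.94,15,0.48,0.21,0,0,0,0.93,15,0.5,0.15,0.01,0,0,0.94,15,0.52,0.11,0,0,0,0.93,15,0.52,0.06,0,0,0,0.94,15,0.52,0,0,0,0,0.93,15,0.53,-0.04,0,0,0,0.94,15,0.51,-0.1,0,0,0,0.93,15,0.51,-0.15,0,0,0,0.94,15,0.48,-0.19,0,0,0,0.93,15])

```text
t: 14.48
tool_pos: [0.5271, -0.1591, 0.3611]
orientation: [-2.905, -1.193, -0.004]
force: [-0.7, -0.6, -0.7]
opening: 0.024
gripper_force: 20.0
```

Call:
apply_moves(steps=[0.47,-0.25,0.01,0,0,0.94,15,0.44,-0.28,0,0,0,0.93,15,0.41,-0.33,0,0,0,0.94,15,0.37,-0.37,0,0,0,0.93,15,0.34,-0.4,0,0,0,0.94,15,0.3,-0.43,0,0,0,0.93,15,0.25,-0.46,0,0,0,0.94,15,0.21,-0.49,0,0,0,0.93,15,0.16,-0.5,0,0,0,0.94,15,0,0,0,0,0,0,15])

```text
t: 15.32
tool_pos: [0.5703, -0.0221, 0.3609]
orientation: [-3.134, 0.159, -0.003]
force: [0.1, -0.2, -1.6]
opening: 0.0236
gripper_force: 20.0
```

```bash
python3 b.py w6 skewer_a_mid,skewer_a_ring; python3 - <<'E'
from h import *
s=robot.read_state();print(s["opening"],s["gripper_force"])
p,R,_=plan([*(C-.045*o)[:2],.13],down(TH-np.pi/2),15)
E
```

```text
15.3167 [ 0.57  -0.022  0.361]
skewer_a_mid [(0.7, [204.0, 220.0], [0.486, 0.181])]
skewer_a_ring [(0.69, [538.0, 122.0], [0.616, -0.46])]
0.024092262466141778 19.971163272857666
[0,0,0.96,0,0,0,15,0,0,0.96,0,0,0,15,0,0,0.96,0,0,0,15,0,0.01,0.96,0,0,0.01,15,0,0,0.96,0,0,0,15,0,0,0.96,-0.01,0,0.01,15,0,0,0.96,0,-0.01,0,15,0,0,0.97,-0.01,0,0.01,15.0]
```

View pics/w6.png

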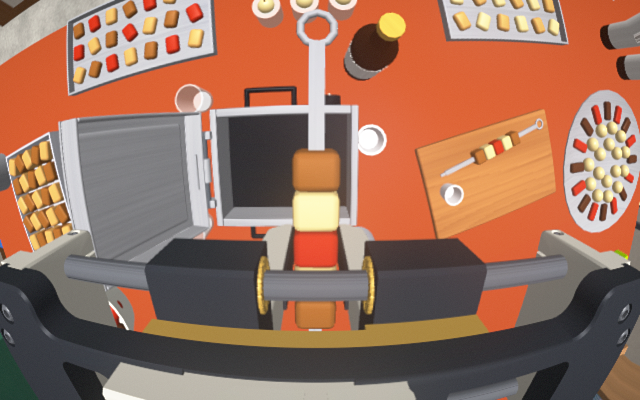

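The skewer is held level with its ring toward the knob side and parallel to the dish's end rim, and the bystanders are undisturbed. I lower it.

Call:
apply_moves(steps=[0,0,0.96,0,0,0,15,0,0,0.96,0,0,0,15,0,0,0.96,0,0,0,15,0,0,0.96,0,0,0,15,0,0,0.96,0,0,0,15,0,0,0.96,0,0,0,15,0,0,0.96,0,0,0,15,0,0,0.96,0,0,0,15,0,0,0.5,0,0,0,15,0,0,0.3,0,0,0,15,0,0,0,0,0,0,15])

```text
t: 16.38
tool_pos: [0.5685, -0.0247, 0.1032]
orientation: [-3.136, 0.153, 0.005]
force: [0.3, -0.8, -1.2]
opening: 0.0236
gripper_force: 20.0
```

```bash
python3 - <<'E'
from h import *
s=robot.read_state();print(s["tool_pos"],C-.045*o)
a=save("scene","pics/scene2.png")[100:340,240:490];b=save("side","pics/side2.png")[60:300,220:470]
cv2.imwrite("pics/c2.png",cv2.resize(np.hstack([a,b])[:,:,::-1],(800,384)))
E
```

```text
[ 0.56851024 -0.02469649  0.10322006] [ 0.57010877 -0.02478523  0.        ]
```

View pics/c2.png

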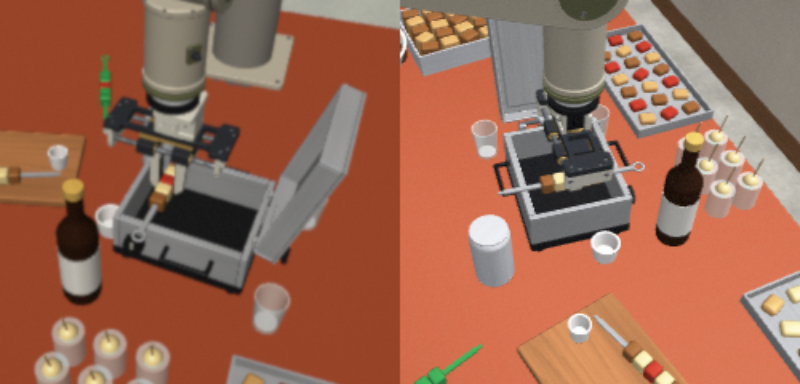

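Skewer 1 is level across the rims, centred, ring over the knob side, about 8 mm above its rest. I lower it slowly. The ten pictures are used up, so from here I rely on numbers.

Call:
apply_moves(steps=[0,0,0.07,0,0,0,15,0,0,0.06,0,0,0,15,0,0,0.05,0,0,0,15,0,0,0.04,0,0,0,15,0,0,0,0,0,0,15])

```text
t: 16.9
tool_pos: [0.5702, -0.024, 0.0988]
orientation: [-3.136, 0.153, -0.001]
force: [-0.8, 0.1, -1.8]
opening: 0.0237
gripper_force: 20.0
```

Call:
apply_moves(steps=[0,0,0.05,0,0,0,15,0,0,0,0,0,0,15,0,0,0.03,0,0,0,15,0,0,0,0,0,0,15,0,0,0,0,0,0,15])

```text
t: 17.32
tool_pos: [0.5702, -0.024, 0.0963]
orientation: [-3.136, 0.153, -0.0]
force: [-0.3, 0.1, -1.4]
opening: 0.0242
gripper_force: 20.0
```

Call:
apply_moves(steps=[0,0,0.04,0,0,0,15,0,0,0,0,0,0,15,0,0,0,0,0,0,15])

```text
t: 17.57
tool_pos: [0.5702, -0.0241, 0.0951]
orientation: [-3.136, 0.153, -0.001]
force: [0.7, -0.1, -1.1]
opening: 0.0235
gripper_force: 20.0
```

Call:
apply_moves(steps=[0,0,0.04,0,0,0,15,0,0,0,0,0,0,15,0,0,0,0,0,0,15])

```text
t: 17.82
tool_pos: [0.5704, -0.024, 0.0948]
orientation: [-3.136, 0.153, -0.001]
force: [-3.5, 0.8, 3.4]
opening: 0.024
gripper_force: 20.0
```

Contact at the expected height, so I release and rise.

Call:
apply_moves(steps=[0,0,0,0,0,0,45,0,0,0,0,0,0,45,0,0,0,0,0,0,45,0,0,0,0,0,0,45,0,0,-0.3,0,0,0,45,0,0,-0.6,0,0,0,45,0,0,-0.9,0,0,0,45,0,0,-0.9,0,0,0,45,0,0,-0.9,0,0,0,45,0,0,-0.9,0,0,0,60,0,0,-0.9,0,0,0,60,0,0,-0.9,0,0,0,60])

```text
t: 18.82
tool_pos: [0.5699, -0.0244, 0.2852]
orientation: [-3.136, 0.153, -0.002]
force: [0.3, -0.6, 0.2]
opening: 0.0546
gripper_force: 0.0
```

```bash
cat > chk.py <<'E'
from h import *
def dc(p): d=p[:2]-C[:2];return [round(float(-d@o[:2])*1000),round(float(d@k[:2])*1000)]
for n in("scene","side","wrist"):
    eyes.read_camera(n)
    for th in("skewer_a_mid","skewer_a_ring"):
        print(n,th,[(round(d["conf"],2),onz(n,d["xy"],.102).round(3)[:2].tolist(),"dish",dc(onz(n,d["xy"],.102)),"board z",onz(n,d["xy"],.03).round(3)[:2].tolist()) for d in eyes.place_of(n,th)])
E
python3 chk.py; python3 - <<'E'
from h import *
p,R,_=plan([.54,-.12,.36],down(np.radians(-45)),60)
p,R,_=plan([.572,-.325,.21],down(np.radians(21.5)),60,p0=p,R0=R)
E
```

```text
scene skewer_a_mid [(0.88, [0.632, -0.292], 'dish', [305, 88], 'board z', [0.57, -0.337]), (0.55, [0.352, -0.205], 'dish', [246, -200], 'board z', [0.26, -0.24])]
scene skewer_a_ring [(0.84, [0.681, -0.388], 'dish', [396, 146], 'board z', [0.624, -0.443]), (0.64, [0.241, -0.242], 'dish', [293, -307], 'board z', [0.137, -0.281])]
side skewer_a_mid [(0.95, [0.555, -0.375], 'dish', [395, 19], 'board z', [0.578, -0.348]), (0.69, [0.247, -0.293], 'dish', [344, -295], 'board z', [0.24, -0.259])]
side skewer_a_ring [(0.8, [0.155, -0.335], 'dish', [395, -383], 'board z', [0.138, -0.305]), (0.62, [0.583, -0.477], 'dish', [494, 57], 'board z', [0.609, -0.461])]
wrist skewer_a_mid [(0.73, [0.576, -0.289], 'dish', [308, 32], 'board z', [0.563, -0.343])]
wrist skewer_a_ring [(0.76, [0.622, -0.381], 'dish', [394, 86], 'board z', [0.619, -0.454])]
[-0.07,0.36,-0.29,0,0,-0.94,60,-0.11,0.36,-0.29,0,0,-0.94,60,-0.15,0.34,-0.3,0,0,-0.94,60,-0.17,0.32,-0.29,-0.01,0,-0.94,60,-0.21,0.31,-0.29,0,0,-0.93,60,-0.24,0.28,-0.29,-0.01,0,-0.94,60,-0.26,0.26,-0.29,0,0,-0.93,60,-0.29,0.24,-0.29,-0.01,0,-0.94,60,-0.31,0.2,-0.29,0,0.01,-0.93,60.0]
[-0.34,0.47,0.42,0,0,-0.92,60,-0.38,0.43,0.41,0,0,-0.92,60,-0.42,0.39,0.42,0,0,-0.92,60,-0.46,0.35,0.41,0,0,-0.93,60,-0.49,0.3,0.42,0,0,-0.92,60,-0.52,0.26,0.42,0,0,-0.93,60,-0.54,0.2,0.41,0,0,-0.92,60,-0.56,0.15,0.42,0,0,-0.93,60,-0.56,0.1,0.42,0,0,-0.92,60,-0.58,0.04,0.41,0,0,-0.93,60,-0.57,-0.02,0.42,0,0,-0.92,60,-0.58,-0.07,0.41,0,0,-0.93,60.0]
```

Call:
apply_moves(steps=[-0.07,0.36,-0.29,0,0,-0.94,60,-0.11,0.36,-0.29,0,0,-0.94,60,-0.15,0.34,-0.3,0,0,-0.94,60,-0.17,0.32,-0.29,0,0,-0.94,60,-0.21,0.31,-0.29,0,0,-0.93,60,-0.24,0.28,-0.29,0,0,-0.94,60,-0.26,0.26,-0.29,0,0,-0.93,60,-0.29,0.24,-0.29,0,0,-0.94,60,-0.31,0.2,-0.29,0,0,-0.93,60])

```text
t: 20.02
tool_pos: [0.54, -0.1206, 0.3608]
orientation: [-2.897, -1.208, -0.0]
force: [-0.5, -0.6, 0.2]
opening: 0.0556
gripper_force: 0.0
```

Call:
apply_moves(steps=[-0.34,0.47,0.42,0,0,-0.92,60,-0.38,0.43,0.41,0,0,-0.92,60,-0.42,0.39,0.42,0,0,-0.92,60,-0.46,0.35,0.41,0,0,-0.93,60,-0.49,0.3,0.42,0,0,-0.92,60,-0.52,0.26,0.42,0,0,-0.93,60,-0.54,0.2,0.41,0,0,-0.92,60,-0.56,0.15,0.42,0,0,-0.93,60,-0.56,0.1,0.42,0,0,-0.92,60,-0.58,0.04,0.41,0,0,-0.93,60,-0.57,-0.02,0.42,0,0,-0.92,60,-0.58,-0.07,0.41,0,0,-0.93,60])

```text
t: 21.02
tool_pos: [0.5722, -0.3254, 0.2094]
orientation: [-1.76, -2.599, -0.003]
force: [0.0, -0.8, -0.5]
opening: 0.0559
gripper_force: 0.0
```

```bash
sed -i 's/^    eyes.read_camera(n)/    cv2.imwrite(f"pics\/{n}_{robot.read_state()["t"]:.2f}.png",eyes.read_camera(n)[:,:,::-1].copy())/' chk.py; python3 chk.py; python3 - <<'E'
from h import *
print(robot.read_state()["tool_pos"])
# axis line of skewer 2: light food / steel fit is left to the tip and mid of the detectors
im=eyes.read_camera("wrist")
print([(round(d["conf"],2),np.round(d["rect"]).tolist()) for d in eyes.search_frame("wrist","skewer_b_mid")])
E
```

```text
scene skewer_a_mid [(0.95, [0.633, -0.301], 'dish', [314, 89], 'board z', [0.57, -0.347]), (0.73, [0.515, -0.05], 'dish', [75, -52], 'board z', [0.44, -0.068]), (0.66, [0.367, -0.201], 'dish', [240, -185], 'board z', [0.276, -0.236]), (0.51, [0.602, -0.299], 'dish', [315, 59], 'board z', [0.537, -0.344])]
scene skewer_a_ring [(0.59, [0.673, -0.401], 'dish', [410, 139], 'board z', [0.615, -0.457]), (0.55, [0.252, -0.249], 'dish', [299, -294], 'board z', [0.15, -0.289])]
side skewer_a_mid [(0.9, [0.246, -0.29], 'dish', [341, -296], 'board z', [0.239, -0.255]), (0.89, [0.557, -0.373], 'dish', [393, 21], 'board z', [0.58, -0.346])]
side skewer_a_ring [(0.88, [0.585, -0.478], 'dish', [495, 59], 'board z', [0.611, -0.462]), (0.61, [0.151, -0.33], 'dish', [390, -387], 'board z', [0.134, -0.299])]
wrist skewer_a_mid [(0.78, [0.313, -0.257], 'dish', [301, -233], 'board z', [0.252, -0.256]), (0.67, [0.568, -0.33], 'dish', [349, 27], 'board z', [0.573, -0.347]), (0.33, [0.509, -0.251], 'dish', [276, -39], 'board z', [0.499, -0.248])]
wrist skewer_a_ring [(0.88, [0.228, -0.289], 'dish', [342, -315], 'board z', [0.145, -0.297]), (0.44, [0.507, -0.254], 'dish', [279, -41], 'board z', [0.496, -0.251])]
[ 0.57321989 -0.32436551  0.2124274 ]
[]
```

```bash
ls pics | grep _; cat > food.py <<'E'
from h import *
import sys
def food(n,f):
    im=cv2.imread(f);hsv=cv2.cvtColor(im,cv2.COLOR_BGR2HSV)
    poly=np.array([proj(n,C+[0,0,.1]+a*o+b*k) for a,b in((.093,-.074),(.093,.074),(-.093,.074),(-.093,-.074))],np.int32)
    m=np.zeros(im.shape[:2],np.uint8);cv2.fillPoly(m,[poly],1)
    sel=(m>0)&(hsv[:,:,1]>70)&(hsv[:,:,2]>60)
    nn,lab,st,ce=cv2.connectedComponentsWithStats(sel.astype(np.uint8))
    for i in range(1,nn):
        if st[i,4]<15: continue
        ys,xs=np.where(lab==i);P=np.array([onz(n,(x,y),.106) for x,y in zip(xs,ys)])-C
        X=-P@o*1000;Y=P@k*1000
        print(n,st[i,4],"dish x %.0f..%.0f mean %.0f, y %.0f..%.0f mean %.0f"%(X.min(),X.max(),X.mean(),Y.min(),Y.max(),Y.mean()))
if __name__=="__main__":
    for n,f in zip(("scene","side"),sys.argv[1:]): food(n,f)
E
python3 food.py pics/scene_21*.png pics/side_21*.png
```

```text
scene_21.02.png
side_21.17.png
wrist_21.32.png
scene 376 dish x 27..59 mean 43, y -59..62 mean 3
side 385 dish x 26..68 mean 48, y -53..55 mean -0
```

Skewer 1 rests at dish x≈45, y≈0–3 in both cameras. Now I pick skewer 2.

```bash
python3 - <<'E'
from h import *
m=[.5718,-.348];yaw=np.radians(21)
p,R,_=plan([*m,.07],down(yaw),60)
plan([*m,.0215],down(yaw),60,p0=p,R0=R,smax=.35)
E
```

```text
[-0.14,-0.07,0.95,0,0,0.02,60,-0.15,-0.06,0.95,0.01,0,0.02,60,-0.14,-0.07,0.94,0,0,0.02,60,-0.14,-0.07,0.95,0.01,0,0.01,60,-0.15,-0.06,0.95,0,-0.01,0.02,60.0]
[0,0,0.32,0,0,0,60,0,0,0.33,0,0,0,60,0,0,0.32,0,0,0,60,0,0,0.32,0,0,0,60,0,0,0.33,0,0,0,60.0]
```

Call:
apply_moves(steps=[-0.14,-0.07,0.95,0,0,0.02,60,-0.15,-0.06,0.95,0,0,0.02,60,-0.14,-0.07,0.94,0,0,0.02,60,-0.14,-0.07,0.95,0,0,0.01,60,-0.15,-0.06,0.95,0,0,0.02,60,0,0,0.32,0,0,0,60,0,0,0.33,0,0,0,60,0,0,0.32,0,0,0,60,0,0,0.32,0,0,0,60,0,0,0.28,0,0,0,60,0,0,0,0,0,0,60])

```text
t: 22.48
tool_pos: [0.571, -0.3477, 0.0207]
orientation: [-1.778, -2.587, -0.003]
force: [-0.4, 0.3, -0.4]
opening: 0.0558
gripper_force: 0.0
```

Call:
apply_moves(steps=[0,0,0,0,0,0,15,0,0,0,0,0,0,15,0,0,0,0,0,0,15,0,0,0,0,0,0,15,0,0,0,0,0,0,15,0,0,0,0,0,0,15,0,0,0,0,0,0,15,0,0,0,0,0,0,15], grip_force=20)

```text
t: 23.15
tool_pos: [0.5717, -0.3485, 0.0225]
orientation: [1.78, 2.589, 0.003]
force: [-0.2, 1.0, 3.9]
opening: 0.024
gripper_force: 20.0
```

```bash
python3 - <<'E'
from h import *
s=robot.read_state();R=Ro.from_rotvec(s["orientation"]);p=np.array(s["tool_pos"]);p[2]+=.03
p,R,_=plan([.55,-.30,.36],R,15,p0=p,R0=R);print()
p,R,_=plan([*(C+.015*o)[:2],.36],down(TH+np.pi/2),15,p0=p,R0=R,tmax=.95)
E
```

```text
[0.16,-0.01,-0.93,0,0,0,15,0.16,0,-0.93,0,0,0,15,0.17,-0.01,-0.94,0,0,0,15,0.16,-0.01,-0.93,0,0,0,15,0.16,-0.01,-0.93,0,0,0,15,0.16,0,-0.93,0,0,0,15,0.16,-0.01,-0.93,0,0,0,15,0.16,-0.01,-0.93,0,0,0,15,0.17,0,-0.94,0,0,0,15,0.16,-0.01,-0.93,0,0,0,15,0.16,-0.01,-0.93,0,0,0,15.0]

[0.84,0.4,0,0,0,-0.88,15,0.81,0.48,0,0,0,-0.88,15,0.75,0.55,0.01,0,0,-0.88,15,0.7,0.61,0,0,0,-0.88,15,0.64,0.68,0,0,0,-0.88,15,0.58,0.73,0,0,0,-0.88,15,0.51,0.79,0,0,0,-0.88,15,0.43,0.82,0,0,0,-0.88,15,0.36,0.87,0.01,0,0,-0.88,15,0.27,0.89,0,0.01,0,-0.88,15,0.19,0.91,0,0,0,-0.89,15,0.11,0.93,0,0.01,0.01,-0.88,15.0]
```

Call:
apply_moves(steps=[0,0,-0.33,0,0,0,15,0,0,-0.34,0,0,0,15,0,0,-0.33,0,0,0,15])

```text
t: 23.4
tool_pos: [0.5714, -0.3483, 0.0529]
orientation: [-1.779, -2.588, -0.003]
force: [1.0, -0.3, -0.5]
opening: 0.0237
gripper_force: 20.0
```

Call:
apply_moves(steps=[0.16,-0.01,-0.93,0,0,0,15,0.16,0,-0.93,0,0,0,15,0.17,-0.01,-0.94,0,0,0,15,0.16,-0.01,-0.93,0,0,0,15,0.16,-0.01,-0.93,0,0,0,15,0.16,0,-0.93,0,0,0,15,0.16,-0.01,-0.93,0,0,0,15,0.16,-0.01,-0.93,0,0,0,15,0.17,0,-0.94,0,0,0,15,0.16,-0.01,-0.93,0,0,0,15,0.16,-0.01,-0.93,0,0,0,15])

```text
t: 24.32
tool_pos: [0.5495, -0.2995, 0.3624]
orientation: [1.779, 2.588, 0.003]
force: [-0.2, -0.2, -1.1]
opening: 0.0236
gripper_force: 20.0
```

Call:
apply_moves(steps=[0.84,0.4,0,0,0,-0.88,15,0.81,0.48,0,0,0,-0.88,15,0.75,0.55,0.01,0,0,-0.88,15,0.7,0.61,0,0,0,-0.88,15,0.64,0.68,0,0,0,-0.88,15,0.58,0.73,0,0,0,-0.88,15,0.51,0.79,0,0,0,-0.88,15,0.43,0.82,0,0,0,-0.88,15,0.36,0.87,0.01,0,0,-0.88,15,0.27,0.89,0,0,0,-0.88,15,0.19,0.91,0,0,0,-0.89,15,0.11,0.93,0,0,0,-0.88,15])

```text
t: 25.32
tool_pos: [0.5755, 0.0364, 0.3611]
orientation: [0.146, 3.136, 0.003]
force: [1.0, 0.1, -0.8]
opening: 0.024
gripper_force: 20.0
```

Call:
apply_moves(steps=[0,0,0,0,0,0,15,0,0,0,0,0,0,15])

```text
t: 25.48
tool_pos: [0.5755, 0.0364, 0.3608]
orientation: [0.15, 3.136, 0.003]
force: [0.7, -0.0, -0.5]
opening: 0.0237
gripper_force: 20.0
```

```bash
python3 - <<'E'
from h import *
s=robot.read_state();print(s["t"],s["tool_pos"],s["opening"],s["gripper_force"],C+.015*o)
p,R,_=plan([*(C+.015*o)[:2],.13],down(TH+np.pi/2),15)
plan([*(C+.015*o)[:2],.102],down(TH+np.pi/2),15,p0=p,R0=R,smax=.35)
E
```

```text
25.4833 [0.57553834 0.03636311 0.36080832] 0.02371857320334344 19.9934720993042 [0.57596374 0.03492841 0.        ]
[0,-0.01,0.96,0,0,0,15,0,-0.01,0.96,0,0,0,15,0,0,0.97,0,0,0,15,0,-0.01,0.96,0,0,0,15,0,-0.01,0.96,0.01,0,0,15,0,-0.01,0.96,0,0.01,0.01,15,-0.01,0,0.96,0.01,0,0,15,0,-0.01,0.96,0,0.01,0.01,15.0]
[0,0,0.31,0,0,0,15,0,0,0.31,0,0,0,15,0,0,0.32,0,0,0,15.0]
```

Call:
apply_moves(steps=[0,-0.01,0.96,0,0,0,15,0,-0.01,0.96,0,0,0,15,0,0,0.97,0,0,0,15,0,-0.01,0.96,0,0,0,15,0,-0.01,0.96,0,0,0,15,0,-0.01,0.96,0,0,0,15,0,0,0.96,0,0,0,15,0,-0.01,0.96,0,0,0,15,0,0,0.31,0,0,0,15,0,0,0.31,0,0,0,15,0,0,0.32,0,0,0,15,0,0,0,0,0,0,15])

```text
t: 26.48
tool_pos: [0.5756, 0.0333, 0.1003]
orientation: [0.155, 3.138, 0.003]
force: [-1.7, -0.2, -0.9]
opening: 0.0237
gripper_force: 20.0
```

Call:
apply_moves(steps=[0,0,0.06,0,0,0,15,0,0,0.05,0,0,0,15,0,0,0.04,0,0,0,15,0,0,0,0,0,0,15])

```text
t: 26.82
tool_pos: [0.5762, 0.0338, 0.097]
orientation: [0.153, 3.136, 0.003]
force: [-0.5, 0.1, -0.9]
opening: 0.0239
gripper_force: 20.0
```

Call:
apply_moves(steps=[0,0,0.04,0,0,0,15,0,0,0.02,0,0,0,15,0,0,0,0,0,0,15,0,0,0,0,0,0,15])

```text
t: 27.15
tool_pos: [0.5758, 0.0338, 0.0945]
orientation: [0.153, 3.137, 0.003]
force: [-0.3, -0.0, -0.9]
opening: 0.0238
gripper_force: 20.0
```

Call:
apply_moves(steps=[0,0,0.03,0,0,0,15,0,0,0,0,0,0,15,0,0,0,0,0,0,15])

```text
t: 27.4
tool_pos: [0.5758, 0.0338, 0.0944]
orientation: [0.153, 3.137, 0.003]
force: [-3.0, 0.7, 6.1]
opening: 0.0239
gripper_force: 20.0
```

Contact, so I release and rise straight up.

Call:
apply_moves(steps=[0,0,0,0,0,0,42,0,0,0,0,0,0,42,0,0,0,0,0,0,42,0,0,0,0,0,0,42,0,0,-0.3,0,0,0,42,0,0,-0.6,0,0,0,42,0,0,-0.9,0,0,0,42,0,0,-0.9,0,0,0,42,0,0,-0.9,0,0,0,42,0,0,-0.9,0,0,0,42,0,0,-0.9,0,0,0,42,0,0,-0.9,0,0,0,42])

```text
t: 28.4
tool_pos: [0.5754, 0.0334, 0.2847]
orientation: [0.153, 3.137, 0.003]
force: [0.1, 0.5, -0.0]
opening: 0.0391
gripper_force: 0.0
```

Call:
apply_moves(steps=[0,-0.5,-0.9,0,0,0,42,0,-0.8,-0.5,0,0,0,42,0,-0.9,-0.3,0,0,0,42,0,-0.9,0,0,0,0,42,0,-0.9,0,0,0,0,42,0,-0.9,0,0,0,0,42,0,-0.9,0,0,0,0,42,0,-0.9,0,0,0,0,42,0,-0.9,0,0,0,0,42,0,-0.9,0,0,0,0,42,0,-0.9,0,0,0,0,42,0,0,0,0,0,0,42])

```text
t: 29.4
tool_pos: [0.5468, -0.2517, 0.333]
orientation: [-0.16, -3.137, -0.001]
force: [0.9, 0.3, 0.2]
opening: 0.039
gripper_force: 0.0
```

```bash
python3 - <<'E'
from h import *
s=robot.read_state();print(s["t"],s["tool_pos"])
save("scene","pics/sceneE.png");save("side","pics/sideE.png")
Z=dict(glass_a=0,ramekin=0,bottle=0,can=0,salt_pot=.018)
for n in("scene","side"):
    print(n,"lid",[(round(d["conf"],2),np.round(d["rect"]).tolist()) for d in eyes.search_frame(n,"lid")], "top at",proj(n,C+o*.17+[0,0,.315]))
    for q,z in Z.items():print(n,q,[(round(d["conf"],2),np.round(onz(n,d["xy"],z)[:2],3).tolist()) for d in eyes.place_of(n,q)])
    print([(round(d["conf"],2),np.round((lambda P:(-P@o,P@k))(onz(n,d["xy"],.102)-C),3).tolist()) for d in eyes.place_of(n,"skewer_a_ring")])
E
python3 food.py pics/sceneE.png pics/sideE.png
```

```text
29.4 [ 0.54679962 -0.2517407   0.33301858]
scene lid [(0.87, [399.0, 154.0, 69.0, 107.0])] top at [449.00170296 173.40483828]
scene glass_a [(0.81, [0.691, 0.172]), (0.57, [0.477, 0.206])]
scene ramekin [(0.58, [0.589, -0.066]), (0.5, [0.6, -0.108])]
scene bottle [(0.87, [0.725, -0.118])]
scene can [(0.83, [0.416, -0.075]), (0.4, [0.687, 0.17])]
scene salt_pot [(0.71, [0.509, -0.248])]
[(0.94, [-0.016, 0.116]), (0.53, [0.292, -0.299]), (0.35, [-0.172, -0.011])]
side lid [(0.74, [274.0, 57.0, 64.0, 79.0]), (0.16, [342.0, 204.0, 14.0, 23.0])] top at [305.20281483  58.25185378]
side glass_a [(0.83, [0.482, 0.213]), (0.51, [0.707, 0.182])]
side ramekin [(0.62, [0.605, -0.107])]
side bottle [(0.97, [0.731, -0.111])]
side can [(0.69, [0.409, -0.074])]
side salt_pot [(0.74, [0.498, -0.244])]
[(0.68, [0.391, -0.392])]
scene 375 dish x 27..59 mean 43, y -59..62 mean 3
scene 382 dish x -31..0 mean -15, y -60..61 mean 3
side 361 dish x -32..11 mean -9, y -54..54 mean -1
side 384 dish x 26..68 mean 48, y -53..55 mean 0
```

Both skewers lie level at dish x≈45 and −15, centred, with the rings on the knob side. The lid is still open and the bystanders are where they were.

```bash
python3 -c "
from plant import robot
print(robot.close_job())"
```

```text
the job is handed in; nothing more can be done
None
```

I opened the lid, which stays up by itself, and laid both skewers level across the dish with a gap between them and their rings over the knob side. The bystanders measured where they were, and I handed the job in at about 30 s; I checked the end state by camera measurements only, having used up my picture views.

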